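# Switch the seesaw gate to the empty coupling lane

### The arm

A 6-joint arm with a two-finger parallel gripper is mounted at the origin on the work surface. World frame = base frame: x ahead of the robot, y to its left, z up, the work surface at z = 0. Lengths are in mm, angles in rad, forces in N, time in s.
With the tool pointing down it reaches from about 400 to 925 mm from the base axis. Payload 12.5 kg.
Tool frame: the origin (TCP) lies midway between the tips of the shut fingers; the grasp point (between the pads) lies 19 mm behind it; y points along the fingers, x is the direction in which the jaws open and shut, and the axes are right-handed (so a half turn about y gives the same grasp; the last joint's range is limited). The gripper opens to 95 mm and grips with 3 to 60 N. Pads are 20 mm wide; open, the fingers measure 119 mm over their backs; the gripper's body (75 mm by 180 mm) begins 59 mm behind the grasp point.
Start: joints at [-1.305, 0.491, 1.559, -0, 1.092, -0.106], TCP at [227.082, -582.309, 187.661] pointing down, gripper open.
Joint ranges: [-3.1, 3.1], [-0.84, 2.19], [0.05, 2.79], [-1.13, 4.28], [0.06, 2.93], [-2.69, 2.69]. Speed limits (rad/s): [2.22, 2.22, 2.79, 3.14, 3.14, 3.14].

### API

Orientations are given as [roll, pitch, yaw] about the fixed x, y, z axes, in that order (R = Rz(yaw) Ry(pitch) Rx(roll)).
In Python, from cell import env, vision, job gives the robot as it stands.
- The arm moves only by the shell command python3 -m crank 'ROWS' [OPENING]. ROWS is JSON, a list of rows, each a list of 6 numbers: the shift along the tool's x, y, z in mm, then the turn, a rotation vector about the tool's x, y, z in degrees. In form: [[x, y, z, rx, ry, rz], ...]. A call has 1 to 5 rows; each row is the pose to reach, as a shift and turn from the pose measured when the call began, along the tool's axes at that moment; what a row does not reach only later rows make up. A row lasts 1/10 s, in which the tool goes at most 50 mm and 8.59 degrees, less where a joint would pass 70% of its speed; a pose out of reach is approached as far as the arm can. A call with a gripper value outside its range is refused whole. OPENING is the opening, from 0 (shut) to 1 (fully open), set as the call begins (- or left out, the last holds). The fingers move at their own pace and stop on an object; the grip force is fixed at half the most. Time passes only in rows, so rows that repeat a pose let the fingers close. It gives the time, the measured TCP pose, the force and the opening at its end, in the units of the state.
- env.state(): the state, without advancing time (a new reading comes with each control period).
- vision.read_camera(name): name is "side" or "top"; returns (picture, depth): 420x560x3 uint8, blue, green, red; 420x560 float32, mm along the optical axis (not along the pixel's ray), 0 where there is no reading.
- vision.calibration(name): a dict with "vertical_fov" (degrees; the focal length in pixels is half the picture's height over the tangent of half this angle, whatever the lens; pixels are square), "cx", "cy" (the principal point, pixels), "dist" ([k1, k2, p1, p2, k3] as OpenCV has them; the pictures are not rectified), "pose" (4x4, takes a point from camera to world coordinates). Camera axes: x right, y down, z forward; pixel columns grow to the right and rows downward; lengths in mm; the calibration is good to about 2 mm. A picture is of the moment at which its call begins. calibration takes no time and is no camera call.
- job.job_done(): hands the job in, once; it reports no verdict.
The state is a dict: "t": time; "joints": joint angles; "qvel": joint speeds; "tau": joint torques, N m; "eef_pos": TCP position; "tcp_rot": TCP orientation; "ft_force": force on the tool from outside, world axes, zero at the start; "moment": the same for the moment, N m; "opening": opening from 0.0 (shut) to 1.0 (fully open).
Only numpy, scipy, OpenCV 4.12 (cv2) and the standard library are available. Lean on these libraries where they do the work, as an engineer would, in place of code of your own. Each camera call takes 0.05 s, during which the arm holds its last target.

### The job

The right-hand lane of the coupling sorter is backed up to the gate. First push the post of the left lane's shutter all the way away from you, so that the empty lane is open at its foot; then press down the raised left pad of the seesaw gate until it has rocked fully over, so that the two waiting couplings roll down the left lane into its tray, and leave gate and shutter so. Work only by pushing and pressing with the fingertips: do not touch or lift any coupling, keep the right-hand shutter shut and its couplings where they are, and leave the other things on the bench alone.

Things in the scene. Friction and masses are not known exactly. Their poses are not given: they have to be found in the camera images.
- stand: fixed sorting stand 110 x 700 mm; origin on the bench under the gate pivot; x away from the robot (yaw within 0.28), y to the left along the lanes. Lanes (52 mm wide inside, slope 0.18 rad) run down from the gate: left (+y) empty, right (-y) backed up, each ending 200 mm out above a grey tray. Lane walls reach 102 mm above the bench at the gate, 85 mm at the shutters; pivot uprights 104 mm
- gate (a joint): seesaw gate: aluminium trough 150 mm long, 60 wide, rocking about a pivot along the stand's x, 92 mm above the bench. 0 = tipped to the backed-up right lane (start), 0.36 rad = fully over on its stop, feeding the left lane. 2 to 4 N on the raised pad rocks it; let go part way it may fall back; fully over it stays by friction
- pad_empty_side (a point): centre of the top of the gate's left press pad, 40 (x) x 28 mm black rubber on an ear that sticks out towards the robot, 84 mm from the gate's middle line. It is the raised ear, about 107 mm above the bench at the start; pushed straight down it ends 21 mm lower with the gate fully over
- pad_full_side (a point): the same on the right ear, the low one at the start (about 86 mm above the bench); rises as the gate goes over
- shutter_empty (a joint): shutter across the foot of the empty left lane: a dark steel blade that slides level along the stand's +x (away from the robot). 0 = shut, 0.065 m = fully open at its end stop; starts within 0 to 12 mm. About 1.5 N of friction, stays where it is left
- shutter_empty_post (a point): centre of the top of that shutter's upright post, 14 mm (along the slide) x 22 mm; top 155 mm above the bench, free from 103 mm up, above the blade's near end. Pushing its robot-side face away from the robot opens the shutter
- shutter_full (a joint): the same shutter on the backed-up right lane, shut (0); it holds back that lane and is to stay shut
- shutter_full_post (a point): centre of the top of the right shutter's post, like the left one
- tray_empty (a point): centre of the inner floor of the empty left tray, inside 92 mm (x) by 136 mm (y), open on top; walls 70 mm high (34 mm on the side towards the lane)
- waiting_coupling_1: plain steel sleeve coupling, a cylinder 34 mm across and 46 mm long, 0.1 to 0.16 kg, lying with its axis across the lane; origin at its centre; waiting on the low end of the gate, nearest the backed-up lane
- waiting_coupling_2: plain steel sleeve coupling, a cylinder 34 mm across and 46 mm long, 0.1 to 0.16 kg, lying with its axis across the lane; origin at its centre; waiting on the gate, just above the first
- lane_coupling_1: plain steel sleeve coupling, a cylinder 34 mm across and 46 mm long, 0.1 to 0.16 kg, lying with its axis across the lane; origin at its centre; in the backed-up right lane, lowest, against the shutter
- lane_coupling_2: plain steel sleeve coupling, a cylinder 34 mm across and 46 mm long, 0.1 to 0.16 kg, lying with its axis across the lane; origin at its centre; in the backed-up right lane, middle
- lane_coupling_3: plain steel sleeve coupling, a cylinder 34 mm across and 46 mm long, 0.1 to 0.16 kg, lying with its axis across the lane; origin at its centre; in the backed-up right lane, topmost
- tray_coupling_1: plain steel sleeve coupling, a cylinder 34 mm across and 46 mm long, 0.1 to 0.16 kg, lying with its axis across the lane; origin at its centre; already lying in the right tray; leave it
- tray_coupling_2: plain steel sleeve coupling, a cylinder 34 mm across and 46 mm long, 0.1 to 0.16 kg, lying with its axis across the lane; origin at its centre; already lying in the right tray; leave it
- tee_fitting: cast grey conduit tee, 52 x 120 x 31 mm, loose on the bench beside the stand, a bystander to be left alone; origin at its underside
- straight_fitting: cast grey straight conduit fitting, 36 x 120 x 31 mm, loose on the bench beside the stand, a bystander to be left alone; origin at its underside
- carton: small cardboard carton 60 x 90 x 50 mm, loose on the bench beside the stand, a bystander to be left alone; origin at its underside
- screw_jar: closed jar 52 mm across, 70 mm high, loose on the bench beside the stand, a bystander to be left alone; origin at its underside
- wrench: open wrench 150 mm long, loose on the bench beside the stand, a bystander to be left alone; origin at its underside, or the tool's middle line
- locknut: plain steel ring 48 mm across, 10 mm high, loose on the bench beside the stand, a bystander to be left alone; origin at its underside
Things that resemble listed ones, but are neither listed nor needed, are in the scene too. What is shaped like the waiting_coupling_1 but turquoise is not meant. What is shaped like the waiting_coupling_2 but yellow is not meant.

How it is judged (in metres and radians):
On the way, in this order (a step that is already met when the one before it is completed fails the run):
1. the left shutter is pushed fully open, the gate still tipped to the right (value of joint shutter_empty above 0.055 m and value of joint gate below 0.08 rad), for 0.1 s.
2. the gate is rocked fully over to the left lane (value of joint gate above 0.32 rad and value of joint shutter_empty above 0.055 m), for 0.2 s.
At the end, for the whole second after the job is handed in: Left shutter open by more than 55 of its 65 mm, gate over by more than 0.32 of 0.36 rad, both waiting couplings at rest inside the left tray, right shutter within 8 mm of shut and its lane's three couplings within 20 mm of their start (all of step 2 and value of joint shutter_full below 0.008 m and x of waiting_coupling_1 in the frame of tray_empty between -0.046 and 0.046 m and y of waiting_coupling_1 in the frame of tray_empty between -0.07 and 0.07 m and z of each of waiting_coupling_1, waiting_coupling_2 in the frame of tray_empty below 0.065 m and linear speed of each of waiting_coupling_1, waiting_coupling_2 below 0.03 m/s and x of waiting_coupling_2 in the frame of tray_empty between -0.046 and 0.046 m and y of waiting_coupling_2 in the frame of tray_empty between -0.07 and 0.07 m and distance of each of lane_coupling_1, lane_coupling_2, lane_coupling_3 from where it was at the start of the episode below 0.02 m); the robot touches nothing.
It fails at once if a coupling is touched by the robot (contact force between any of the fingers, the arm and lane_coupling_1 above 1 N or contact force between any of the fingers, the arm and lane_coupling_2 above 1 N or contact force between any of the fingers, the arm and lane_coupling_3 above 1 N or contact force between any of the fingers, the arm and waiting_coupling_1 above 1 N or contact force between any of the fingers, the arm and waiting_coupling_2 above 1 N or contact force between any of the fingers, the arm and tray_coupling_1 above 1 N or contact force between any of the fingers, the arm and tray_coupling_2 above 1 N).
It fails at once if a coupling is lifted or thrown up off the sorter (height (world z) of any of lane_coupling_1, lane_coupling_2, lane_coupling_3, waiting_coupling_1, waiting_coupling_2, tray_coupling_1, tray_coupling_2 above 0.19 m).
It fails at once if the right-hand shutter is opened (value of joint shutter_full above 0.015 m).
It fails at once if a bystander is moved (distance of any of tee_fitting, straight_fitting, carton, screw_jar, wrench, locknut, tray_coupling_1, tray_coupling_2 from where it was at the start of the episode above 0.02 m).
It also fails if it takes over 42 s, if anything falls off the work surface, if the arm or the gripper's body presses on something with over 40 N, if the wrist force passes 120 N, or if a joint passes its speed limit or range.

## Working session

There is one attempt and no reset: what is moved stays moved. The work goes in short steps, Python scripts to look and compute and a shell command to move; the robot and the scene stay as the last step left them, time stands still between calls to the robot, and variables do not carry over. Pictures are saved under pics/ and viewed, and the job is handed in when it is done.

```bash
ls; mkdir -p pics; cat > h.py <<'E'
import numpy as np, cv2
from cell import env, vision, job
def K(c):
    f=210/np.tan(np.radians(c["vertical_fov"]/2)); return np.array([[f,0,c["cx"]],[0,f,c["cy"]],[0,0,1.]])
def world(cam,d,u,v):
    c=vision.calibration(cam); p=cv2.undistortPoints(np.array([[[u,v]]],float),K(c),np.array(c["dist"],float))[0,0]
    P=np.array(c["pose"]); return (P@np.array([p[0]*d,p[1]*d,d,1]))[:3]
def onplane(cam,u,v,z):
    a=world(cam,0,u,v); b=world(cam,1000,u,v); return a+(b-a)*(z-a[2])/(b[2]-a[2])
E
python3 - <<'E'
from h import *
for n in("side","top"):
    im,d=vision.read_camera(n); cv2.imwrite(f"pics/{n}0.png",im); np.save(f"pics/{n}0.npy",d)
    print(n,vision.calibration(n))
print(env.state())
E
```

```text
pics
side {'vertical_fov': 43.04125397229071, 'cx': 274.1922521543679, 'cy': 218.35816743679896, 'dist': array([-0.14329575,  0.        ,  0.        ,  0.        ,  0.        ]), 'pose': array([[ 9.91361210e-01, -8.82298835e-02,  9.70486403e-02,
         4.11936921e+02],
       [-1.29965723e-01, -7.60430105e-01,  6.36282144e-01,
        -7.25354058e+02],
       [ 1.76596082e-02, -6.43398433e-01, -7.65327769e-01,
         9.60515933e+02],
       [ 0.00000000e+00,  0.00000000e+00,  0.00000000e+00,
         1.00000000e+00]])}
top {'vertical_fov': 49.51733518342732, 'cx': 274.4404044039832, 'cy': 207.20851322661764, 'dist': array([-0.14617421,  0.        ,  0.        ,  0.        ,  0.        ]), 'pose': array([[ 1.98100891e-02, -9.97183932e-01,  7.23309512e-02,
         4.76318930e+02],
       [-9.99803622e-01, -1.97962607e-02,  9.08128074e-04,
        -4.07491178e+01],
       [ 5.26311643e-04, -7.23347371e-02, -9.97380273e-01,
         1.21484899e+03],
       [ 0.00000000e+00,  0.00000000e+00,  0.00000000e+00,
         1.00000000e+00]])}
{'t': 0.1, 'joints': array([-1.30462279e+00,  4.91509618e-01,  1.55939291e+00, -3.02038877e-05,
        1.09166684e+00, -1.05593244e-01]), 'qvel': array([-0.00145236, -0.00124642, -0.00269246, -0.00160433, -0.00117463,
        0.00047863]), 'tau': array([ 3.05786954e-03, -6.13624120e+01, -2.58606148e+01,  6.94000488e-02,
        4.70335514e-02, -7.75651552e-05]), 'eef_pos': array([ 226.99426806, -582.069607  ,  187.1122486 ]), 'tcp_rot': array([-1.57072002e+00,  9.74099654e-04, -1.19901557e+00]), 'ft_force': array([-0.17884726, -0.628624  , -0.19459757]), 'moment': array([-0.00257242,  0.05031036, -0.01458136]), 'opening': 1.0011552413886895}
```

View pics/side0.png

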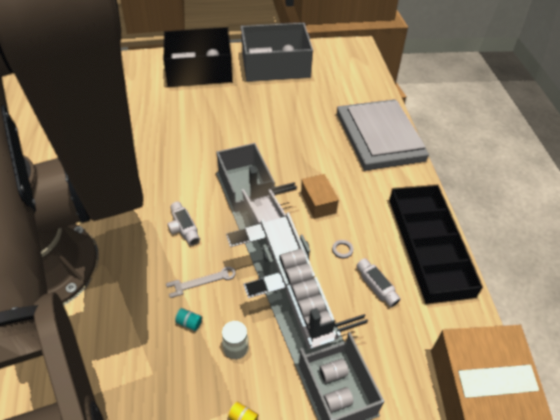

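View pics/top0.png

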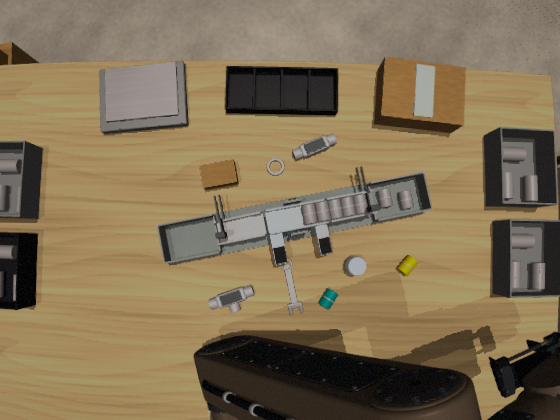

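Top view (up is +x, left is +y): the stand runs from (165,245) to (425,190). The left post is near (221,232), the left pad near (280,255), the right pad near (324,246) and the right post near (365,198). I'll enlarge both views to confirm.

```bash
python3 - <<'E'
import cv2
a=cv2.imread("pics/top0.png")[170:290,195:355]; cv2.imwrite("pics/c1.png",cv2.resize(a,None,fx=5,fy=5,interpolation=cv2.INTER_CUBIC))
a=cv2.imread("pics/side0.png")[140:300,205:345]; cv2.imwrite("pics/c2.png",cv2.resize(a,None,fx=3.7,fy=3.7,interpolation=cv2.INTER_CUBIC))
E
```

```text
(no output)
```

View pics/c1.png

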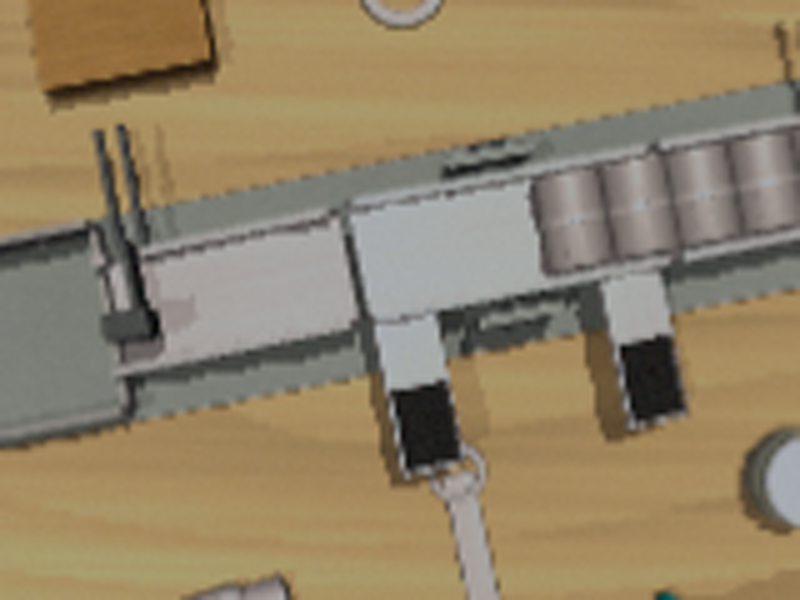

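View pics/c2.png

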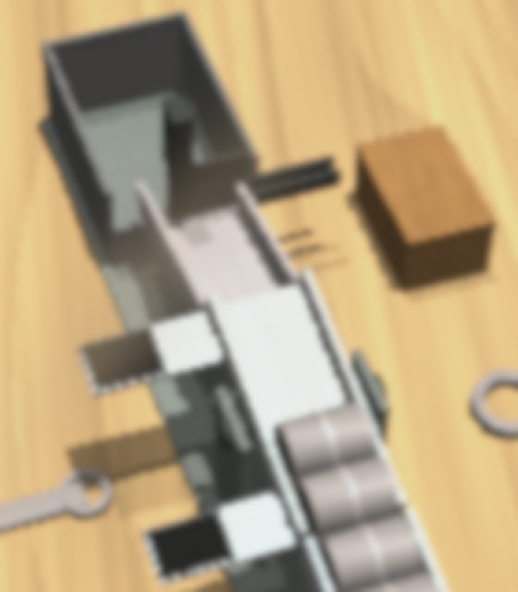

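```bash
python3 - <<'E'
from h import *
d=np.load("pics/top0.npy")
np.set_printoptions(precision=1,suppress=True,linewidth=160)
H=np.array([[world("top",d[v,u],u,v)[2] for u in range(212,232)] for v in range(226,246)]);print(H.astype(int))
for n,(u,v),z in[("post",(220.4,235.2),155),("padL",(280,255.2),107),("padR",(325,246),86),("postR",(366,200),155)]:
    print(n,onplane("top",u,v,z),world("top",d[int(v),int(u)],u,v))
# yaw from ear edges and gate edges
for a,b,z in[((390,390),(408,472),107),((350,205),(640,140),100)]:
    A=onplane("top",a[0]/5+195,a[1]/5+170,z);B=onplane("top",b[0]/5+195,b[1]/5+170,z);v=A-B;print(v,np.degrees(np.arctan2(v[1],v[0])))
# post top/others from depth pixels
pts=[];
for v in range(60,300):
  for u in range(150,430):
    if d[v,u]>0:
      p=world("top",d[v,u],u,v)
      if 148<p[2]<165: pts.append((u,v,*p))
pts=np.array(pts); print(len(pts)); L=pts[:,0]<300
for q in(pts[L],pts[~L]): print(q.mean(0),q.min(0),q.max(0))
E
```

```text
[[   4    5    0   39   36   59   54   58  106  103   81   58   55   59   57   62   60   59   64   61]
 [   4    6    4   37   37   52 1214   55  104  106   88   71   57   64   61   60   62   62   64   60]
 [   6    7    7   40   39   56   56   57  105  104   95   69   57   56   56   61   58   61   60   61]
 [   5    8    6   45   41   22   59   56   58  105   99   75   57   59   59   59   61   60   55   63]
 [   6    5    4   42   42   29   53   57   59  103  103   78   60   63   57   60   61   55   64   64]
 [   4    6    6   41   39   31   55   55   57   99  104   83   57   60   58   58   57   63   65   64]
 [   9    5    6    7   41   40   56  155  156  154  156  156  154  127   56   62   60   57   59   64]
 [   8    7    6  153  157  157  154  155  156  153  152  156  153  134  108   56   58   60   61   61]
 [   7    6    3  154  154  154  154  156  155  152  156  153  154  135  114   57   60   58   63   60]
 [   5    5    9  157  153  154  157  157  154  156  155  153  157  140  121   58   61   62   59   64]
 [   8    3    9    7  153  154  161  153  156  157  154  158  156  14
[... 803 characters left out ...]
80   84   68    9    5   10    7    7   11    6    4]
 [   5    8    9    6    3    8   39   41   22    6    8    8    6    4    6    5    7    6    6    5]]
post [485.3  84.8 155. ] [485.3  84.8 154.6]
padL [440.3 -55.5 107. ] [440.2 -55.6 105.5]
padR [ 464.3 -166.9   86. ] [ 464.3 -166.8   87. ]
postR [ 574.4 -254.6  155. ] [ 580.9 -268.8   85. ]
[39.5  9.5  0. ] 13.53508116646977
[-34.9 142.1   0. ] 103.79667057162196Traceback (most recent call last):
  File "<stdin>", line 15, in <module>
  File "h.py", line 6, in world
    c=vision.calibration(cam); p=cv2.undistortPoints(np.array([[[u,v]]],float),K(c),np.array(c["dist"],float))[0,0]
ValueError: time passes only in moves, steps and waits
```

The side and top views agree on which parts are meant:
- **Left post:** the dark post at the tray end, top view (220,235), at the foot of the empty lane. Its top is at about (485,85) mm.
- **Left pad:** the black pad on the raised ear, top view (280,255), at about (440,-55) mm and 106 mm high.
- **Right pad:** the lower one at (325,246), 87 mm high, so not the one to press.

The stand's yaw is about 0.237 rad. After turning the tool 7.7° about its y, tool z runs along the stand's x. I'll shut the fingers and travel high.

```bash
cat >> h.py <<'E'
def to(x,y,z):
    from scipy.spatial.transform import Rotation as R
    s=env.state(); r=R.from_euler("xyz",s["tcp_rot"]); print("t",s["t"],"pos",s["eef_pos"].round(1),"rot",s["tcp_rot"].round(3),"F",s["ft_force"].round(1))
    print("shift",r.inv().apply(np.array([x,y,z])-s["eef_pos"]).round(1), "turn",np.degrees((r.inv()*R.from_euler("xyz",[-np.pi/2,0,.237-np.pi/2])).as_rotvec()).round(1))
E
python3 -m crank '[[-20,0,30,0,1.5,0],[-54,0,72,0,3,0],[-81,-5,114,0,5,0],[-108,-8,160,0,7,0],[-135,-8,205,0,7.7,0]]' 0
python3 -c "
from h import *
to(441,75,195)"
```

```text
t: 0.6
eef_pos: [363.6, -388.2, 195.4]
tcp_rot: [-1.571, 0.001, -1.335]
ft_force: [1.0, -0.8, 0.7]
opening: 0.636
t 0.6 pos [ 363.6 -388.2  195.4] rot [-1.571e+00  1.000e-03 -1.335e+00] F [ 1.  -0.8  0.7]
shift [-432.3    0.8  183.4] turn [-0.  -0.1 -0. ]
```

```bash

python3 -m crank '[[-40,0,25,0,0,0],[-80,0,50,0,0,0],[-120,0,75,0,0,0],[-160,0,95,0,0,0],[-205,0,110,0,0,0]]'
python3 -m crank '[[-40,0,15,0,0,0],[-85,0,30,0,0,0],[-130,0,45,0,0,0],[-175,0,60,0,0,0],[-215,0,73,0,0,0]]'
python3 -c "
from h import *
to(441,75,195)"
```

```text
t: 1.1
eef_pos: [423.1, -161.5, 195.4]
tcp_rot: [-1.571, 0.001, -1.335]
ft_force: [0.6, 0.5, -0.6]
opening: 0.214
t: 1.6
eef_pos: [443.6, 66.7, 195.6]
tcp_rot: [-1.571, 0.001, -1.335]
ft_force: [1.2, -0.6, 0.7]
opening: 0.006
t 1.6 pos [443.6  66.7 195.6] rot [-1.571e+00  1.000e-03 -1.335e+00] F [ 1.2 -0.6  0.7]
shift [-8.6  0.6 -0.6] turn [-0.  -0.1 -0. ]
```

```bash

python3 -m crank '[[-8,10,-1,0,0,0],[-8,30,-1,0,0,0],[-8,50,-1,0,0,0],[-8,66,-1,0,0,0],[-8,70,-1,0,0,0]]'
python3 - <<'E'
from h import *
to(441,75,125)
im,d=vision.read_camera("top"); cv2.imwrite("pics/t1.png",cv2.resize(im[170:290,180:340],None,fx=4,fy=4,interpolation=cv2.INTER_CUBIC))
im,d=vision.read_camera("side"); cv2.imwrite("pics/s1.png",cv2.resize(im[100:260,150:350],None,fx=3.7,fy=3.7,interpolation=cv2.INTER_CUBIC))
E
```

```text
t: 2.1
eef_pos: [439.7, 73.9, 124.0]
tcp_rot: [-1.574, 0.001, -1.335]
ft_force: [-0.8, 0.5, -0.5]
opening: -0.0
t 2.1 pos [439.7  73.9 124. ] rot [-1.574e+00  1.000e-03 -1.335e+00] F [-0.8  0.5 -0.5]
shift [-0.8 -1.   1.5] turn [ 0.2 -0.1 -0.1]
```

View pics/t1.png

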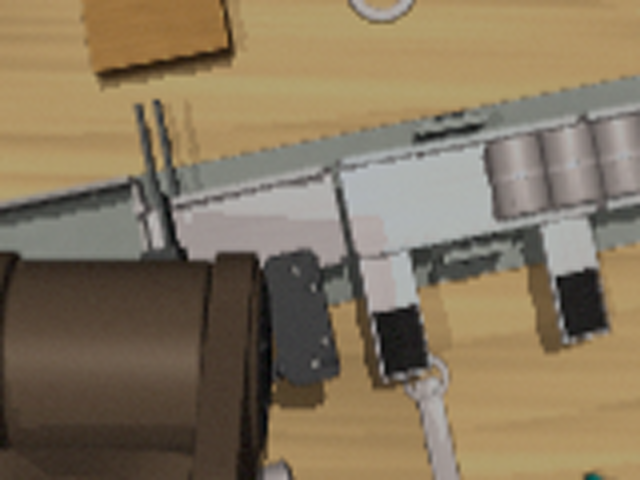

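View pics/s1.png

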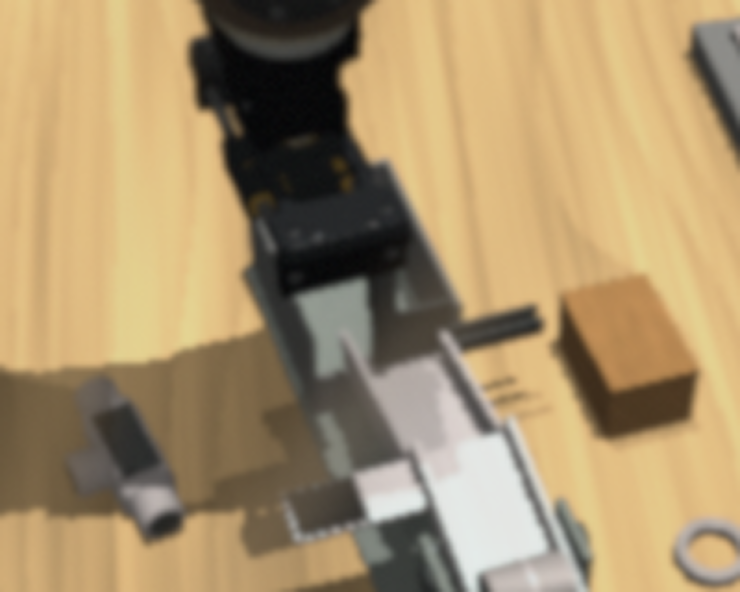

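The tool sits in front of the post, with gripper and stand clear. In the side view the guide rods (510,320) lead above the carton. They are about 104 mm high and the carton 50 mm, so they will pass over it. I'll push slowly along tool z and watch the force.

```bash

python3 -m crank '[[0,0,8,0,0,0],[0,0,16,0,0,0],[0,0,24,0,0,0],[0,0,30,0,0,0],[0,0,36,0,0,0]]'
python3 -m crank '[[0,0,7,0,0,0],[0,0,14,0,0,0],[0,0,21,0,0,0],[0,0,28,0,0,0],[0,0,35,0,0,0]]'
python3 -c "
from h import *
to(485+.972*48,85.5+.235*48,124)"
```

```text
t: 2.7
eef_pos: [475.9, 82.5, 125.2]
tcp_rot: [-1.572, 0.001, -1.335]
ft_force: [-1.9, -0.7, 2.6]
opening: 0.006
t: 3.2
eef_pos: [510.4, 90.7, 125.1]
tcp_rot: [-1.573, 0.001, -1.335]
ft_force: [-0.9, -1.5, 2.0]
opening: 0.005
t 3.2 pos [510.4  90.7 125.1] rot [-1.573e+00  1.000e-03 -1.335e+00] F [-0.9 -1.5  2. ]
shift [-0.9  1.  22.1] turn [ 0.1 -0.1 -0.1]
```

```bash

python3 -m crank '[[-1,0,4,0,0,0],[-1,0,8,0,0,0],[-1,0,11,0,0,0],[-1,0,13,0,0,0],[-1,0,14,0,0,0]]'
python3 -m crank '[[0,0,2,0,0,0],[0,0,4,0,0,0],[0,0,6,0,0,0],[0,0,6,0,0,0]]'
python3 -c "
from h import *
to(485+.972*48,85.5+.235*48,124)"
```

```text
t: 3.7
eef_pos: [523.8, 95.0, 125.0]
tcp_rot: [-1.573, 0.001, -1.335]
ft_force: [-1.7, -2.4, -1.0]
opening: 0.007
t: 4.1
eef_pos: [524.6, 95.4, 124.6]
tcp_rot: [-1.584, 0.002, -1.334]
ft_force: [-24.3, -9.0, 13.9]
opening: 0.006
t 4.1 pos [524.6  95.4 124.6] rot [-1.584  0.002 -1.334] F [-24.3  -9.   13.9]
shift [0.3 0.5 7.2] turn [ 0.8 -0.  -0.1]
```

The force rose to 26 N with no further travel, so the end stop is reached after about 58 mm. I'll back straight off, rise, then look.

```bash

python3 -m crank '[[0,0,-6,0.5,0,0],[0,0,-20,0.5,0,0],[0,0,-40,0.5,0,0],[0,-20,-60,0.8,0,0],[0,-60,-75,0.8,0,0]]'
python3 -c "
from h import *
to(440.5-15,-56-60,190)"
```

```text
t: 4.6
eef_pos: [450.5, 77.8, 184.5]
tcp_rot: [-1.574, 0.003, -1.335]
ft_force: [0.6, -0.3, 1.2]
opening: 0.006
t 4.6 pos [450.5  77.8 184.5] rot [-1.574  0.003 -1.335] F [ 0.6 -0.3  1.2]
shift [182.6  -5.8 -69.6] turn [ 0.2 -0.  -0.2]
```

```bash

python3 -m crank '[[40,-5,-5,0,0,0],[85,-5,-15,0,0,0],[130,-5,-30,0,0,0],[170,-5,-40,0,0,0],[200,-5,-45,0,0,0]]'
python3 - <<'E'
from h import *
im,d=vision.read_camera("top"); cv2.imwrite("pics/t2.png",im); np.save("pics/t2.npy",d)
to(440.5,-55.5,130)
c=im[150:290,180:340]; cv2.imwrite("pics/t2c.png",cv2.resize(c,None,fx=4,fy=4,interpolation=cv2.INTER_CUBIC))
uv=np.array([(u,v) for v in range(190,245) for u in range(200,240)])
p=np.array([world("top",d[v,u],u,v) for u,v in uv]) 
m=(p[:,2]>149)&(p[:,2]<165); print(m.sum(),uv[m].mean(0),p[m].mean(0))
E
```

```text
t: 5.1
eef_pos: [453.4, -129.4, 189.4]
tcp_rot: [-1.573, 0.002, -1.336]
ft_force: [0.7, 0.3, 0.6]
opening: 0.007
t 5.15 pos [ 454.3 -132.3  189.4] rot [-1.572e+00  1.000e-03 -1.337e+00] F [ 1.5 -1.5 -0.5]
shift [-77.9  59.4   4.4] turn [ 0.1 -0.2 -0. ]
58 [215.31034483 211.36206897] [540.67944088  98.17914443 155.39429836]
```

View pics/t2c.png

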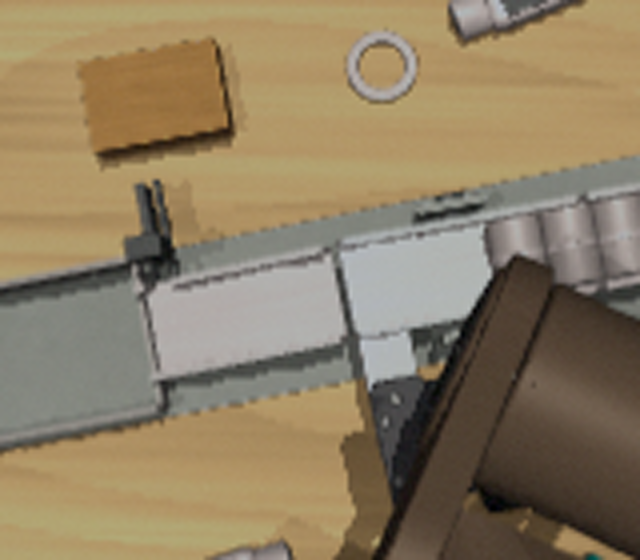

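The left lane is clear. The post now stands at (145,245) in the crop, past the far wall, 57 mm from its start. I'll check this against the right post, which is shut and so marks zero.

```bash
python3 - <<'E'
from h import *
d=np.load("pics/top0.npy")
uv=np.array([(u,v) for v in range(160,225) for u in range(350,385)])
p=np.array([world("top",d[v,u],u,v) if d[v,u]>0 else (0,0,0) for u,v in uv])
m=(p[:,2]>149)&(p[:,2]<165); r=p[m].mean(0); print(m.sum(),r)
e=np.array([.972,.235]); print("open by",(np.array([540.7,98.2])-r[:2])@e, (np.array([540.7,98.2])-r[:2])@[-.235,.972])
E
```

```text
Traceback (most recent call last):
  File "h.py", line 6, in world
    c=vision.calibration(cam); p=cv2.undistortPoints(np.array([[[u,v]]],float),K(c),np.array(c["dist"],float))[0,0]
ValueError: time passes only in moves, steps and waits
```

```bash
python3 - <<'E'
from h import *
C=vision.calibration("top"); P=np.array(C["pose"])
d=np.load("pics/top0.npy")
uv=np.array([(u,v) for v in range(160,225) for u in range(350,385)])
n=cv2.undistortPoints(uv[:,None].astype(float),K(C),np.array(C["dist"]))[:,0]; dd=d[uv[:,1],uv[:,0]]
p=(np.c_[n*dd[:,None],dd]@P[:3,:3].T+P[:3,3])
m=(p[:,2]>149)&(p[:,2]<165); r=p[m].mean(0); print(m.sum(),r,uv[m].mean(0))
e=np.array([.972,.235]); print("open by",(np.array([540.7,98.2])-r[:2])@e, (np.array([540.7,98.2])-r[:2])@[-.235,.972])
E
```

```text
58 [ 557.27922496 -275.29933842  155.15025358] [374.65517241 207.44827586]
open by 71.65733786271532 366.93747480742195
```

The opening comes to about 65–72 mm with the yaw uncertainty, which fits the stop at 65. Next I'll move above the left pad.

```bash

python3 -m crank '[[-25,0,1,0,-0.2,0],[-50,0,3,0,-0.2,0],[-78,0,4,0,-0.2,0],[-78,30,4,0,-0.2,0],[-78,50,4,0,-0.2,0]]'
python3 - <<'E'
from h import *
im,d=vision.read_camera("side"); cv2.imwrite("pics/s3.png",cv2.resize(im[150:310,180:380],None,fx=3.7,fy=3.7,interpolation=cv2.INTER_CUBIC))
to(440.5,-55.5,108)
E
```

```text
t: 5.65
eef_pos: [440.1, -54.6, 138.9]
tcp_rot: [-1.571, 0.0, -1.332]
ft_force: [0.4, -0.2, -0.4]
opening: 0.002
t 5.7 pos [439.  -54.6 136.4] rot [-1.574  0.002 -1.333] F [-0.8 -0.9 -3.6]
shift [ 1.3 28.4  1.4] turn [ 0.2  0.1 -0.1]
```

View pics/s3.png

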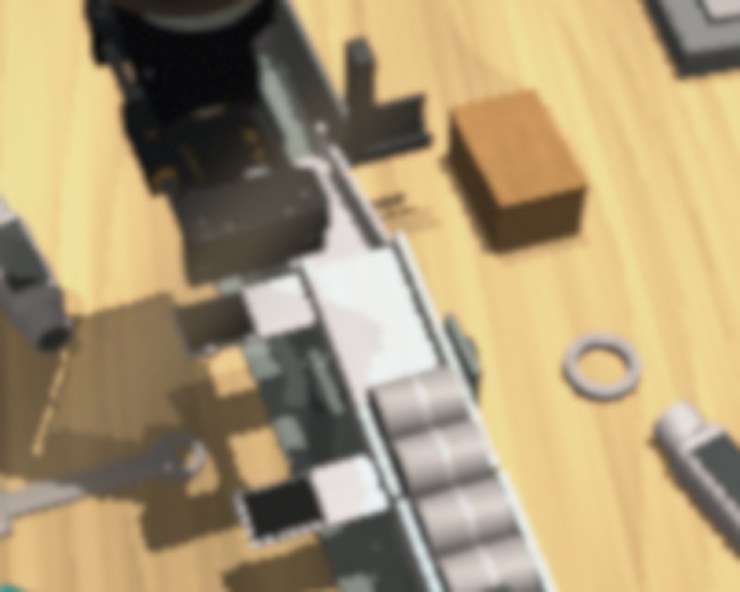

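The left pad is at crop (215,325) and the shutter stands open at the upper centre. The fingertips are hard to make out, so I'll project the TCP and the pad into this view.

```bash
python3 - <<'E'
from h import *
C=vision.calibration("side"); Q=np.linalg.inv(np.array(C["pose"]))
P=np.array([[439,-54.6,136.4],[440.5,-55.5,106],[464,-167,87],[439,-54.6,214]],float)
uv=cv2.projectPoints(P,cv2.Rodrigues(Q[:3,:3])[0],Q[:3,3],K(C),np.array(C["dist"]))[0][:,0]
print(uv,(uv-[180,150])*3.7)
im=cv2.imread("pics/s3.png")
c=im[100:400,120:400]; c=cv2.convertScaleAbs(c,alpha=2.2,beta=25); cv2.imwrite("pics/s3b.png",cv2.resize(c,None,fx=2,fy=2))
E
```

```text
[[236.59533756 227.28590958]
 [237.91572047 236.9783502 ]
 [255.40981368 286.94028337]
 [235.09933699 201.26923199]] [[209.40274896 285.95786545]
 [214.28816574 321.81989576]
 [279.01631063 506.67904849]
 [203.86754685 189.69615835]]
```

View pics/s3b.png

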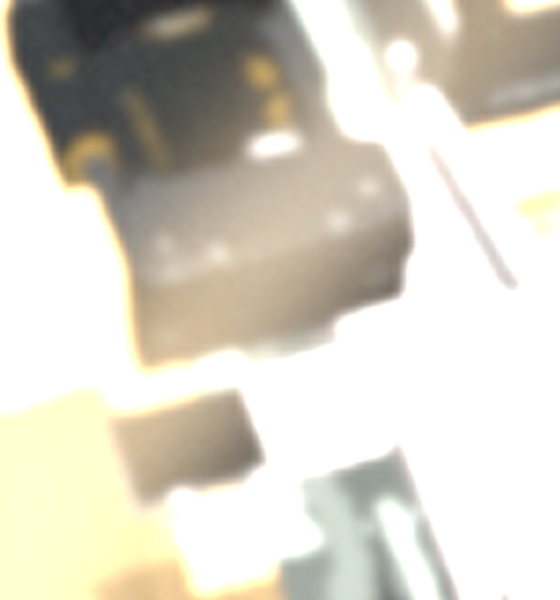

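The projections agree: the TCP falls at crop (209,286), right above the pad at (214,322), and the gripper body only hides the fingers. I'll press down gently.

```bash

python3 -m crank '[[1,7,1,0.2,0,0],[1,14,1,0.2,0,0],[1,20,1,0.2,0,0],[1,25,1,0.2,0,0],[1,29,1,0.2,0,0]]'
python3 -m crank '[[0,4,0,0,0,0],[0,7,0,0,0,0],[0,10,0,0,0,0],[0,13,0,0,0,0],[0,15,0,0,0,0]]'
python3 -c "
from h import *
to(440.5,-55.5,85)"
```

```text
t: 6.2
eef_pos: [440.2, -55.4, 107.2]
tcp_rot: [-1.571, 0.002, -1.333]
ft_force: [-0.2, -0.0, -0.2]
opening: 0.007
t: 6.7
eef_pos: [440.1, -55.4, 92.0]
tcp_rot: [-1.571, 0.002, -1.333]
ft_force: [-0.3, -0.3, 0.7]
opening: 0.005
t 6.7 pos [440.1 -55.4  92. ] rot [-1.571  0.002 -1.333] F [-0.3 -0.3  0.7]
shift [0.2 7.  0.3] turn [-0.   0.1 -0.1]
```

```bash

python3 -m crank '[[0,3,0,0,0,0],[0,5,0,0,0,0],[0,7,0,0,0,0],[0,8,0,0,0,0],[0,8,0,0,0,0]]'
python3 -c "
from h import *
to(440.5,-55.5,85)"
```

```text
t: 7.2
eef_pos: [440.1, -55.4, 83.9]
tcp_rot: [-1.571, 0.002, -1.333]
ft_force: [-0.5, -0.1, 0.5]
opening: 0.006
t 7.2 pos [440.1 -55.4  83.9] rot [-1.571  0.002 -1.333] F [-0.5 -0.1  0.5]
shift [ 0.2 -1.1  0.3] turn [-0.   0.1 -0.1]
```

```bash

python3 -m crank '[[0,1,0,0,0,0],[0,2,0,0,0,0],[0,3,0,0,0,0],[0,3,0,0,0,0]]'
python3 - <<'E'
from h import *
to(440.5,-55.5,85)
im,d=vision.read_camera("side"); cv2.imwrite("pics/s4.png",cv2.resize(im[100:310,160:390],None,fx=2.8,fy=2.8,interpolation=cv2.INTER_CUBIC))
E
```

```text
t: 7.6
eef_pos: [440.1, -55.3, 80.8]
tcp_rot: [-1.571, 0.002, -1.333]
ft_force: [-0.8, 0.2, 0.0]
opening: 0.007
t 7.6 pos [440.1 -55.3  80.8] rot [-1.571  0.002 -1.333] F [-0.8  0.2  0. ]
shift [ 0.2 -4.2  0.4] turn [ 0.   0.1 -0.1]
```

View pics/s4.png

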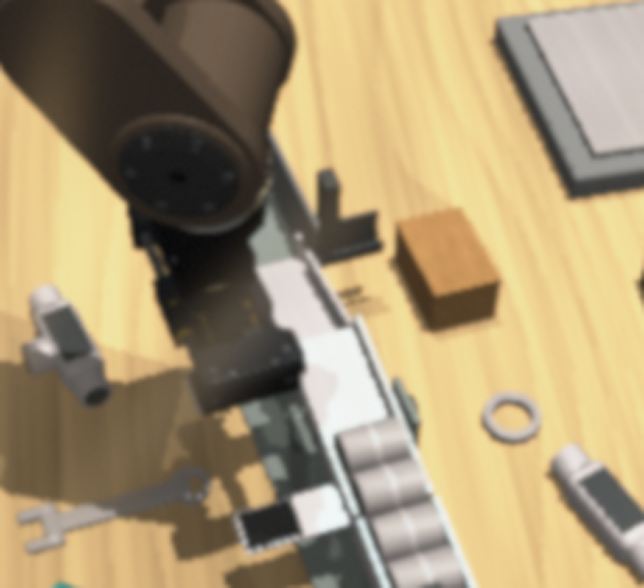

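The force stayed at zero down to 81 mm, and the picture shows the gate has not moved: the right pad is still at about (256,287) in the full image and the couplings are in place. I'll use the side depth to see where the fingers and ear really are.

```bash
python3 - <<'E'
from h import *
C=vision.calibration("side"); P=np.array(C["pose"])
im,d=vision.read_camera("side"); np.save("pics/s5.npy",d); cv2.imwrite("pics/s5.png",im)
v,u=np.mgrid[190:300,200:290]; uv=np.c_[u.ravel(),v.ravel()]
n=cv2.undistortPoints(uv[:,None].astype(float),K(C),np.array(C["dist"]))[:,0]; dd=d[uv[:,1],uv[:,0]]
p=(np.c_[n*dd[:,None],dd]@P[:3,:3].T+P[:3,3]); Z=p.reshape(110,90,3)
np.set_printoptions(linewidth=250)
print("cols",list(range(220,275,3)))
for r in range(215,262,3): print(r,[tuple(Z[r-190,c-200].astype(int)) if d[r,c]>0 else 0 for c in range(224,264,5)])
c=im[190:270,200:290]; cv2.imwrite("pics/s5c.png",cv2.resize(cv2.convertScaleAbs(c,alpha=1.5),None,fx=6,fy=6,interpolation=cv2.INTER_CUBIC))
E
```

```text
cols [220, 223, 226, 229, 232, 235, 238, 241, 244, 247, 250, 253, 256, 259, 262, 265, 268, 271, 274]
215 [(np.int64(415), np.int64(-82), np.int64(210)), (np.int64(424), np.int64(-98), np.int64(227)), (np.int64(434), np.int64(-83), np.int64(208)), (np.int64(443), np.int64(-78), np.int64(201)), (np.int64(453), np.int64(-74), np.int64(195)), (np.int64(463), np.int64(-73), np.int64(192)), (np.int64(469), np.int64(-101), np.int64(224)), (np.int64(493), np.int64(31), np.int64(66))]
218 [(np.int64(415), np.int64(-88), np.int64(208)), (np.int64(424), np.int64(-103), np.int64(224)), (np.int64(433), np.int64(-95), np.int64(214)), (np.int64(443), np.int64(-79), np.int64(193)), (np.int64(453), np.int64(-76), np.int64(189)), (np.int64(474), np.int64(70), np.int64(12)), (np.int64(468), np.int64(-111), np.int64(228)), (np.int64(477), np.int64(-113), np.int64(228))]
221 [(np.int64(414), np.int64(-88), np.int64(199)), (np.int64(424), np.int64(-90), np.int64(200)), (np.int64(432), np.int64(-114), np.int64(228)), (np.int64(443), np.int64(-81), np.int64(188)), (np.int64(450), np.int64(-114), np.int64(22
[... 4290 characters left out ...]
 np.int64(3)), (np.int64(419), np.int64(-26), np.int64(0)), (np.int64(430), np.int64(-28), np.int64(0)), (np.int64(441), np.int64(-30), np.int64(2)), (np.int64(452), np.int64(-28), np.int64(-2)), (np.int64(463), np.int64(-29), np.int64(-2)), (np.int64(474), np.int64(-35), np.int64(3)), (np.int64(485), np.int64(-39), np.int64(8))]
260 [(np.int64(407), np.int64(-33), np.int64(0)), (np.int64(418), np.int64(-33), np.int64(-1)), (np.int64(429), np.int64(-34), np.int64(-1)), (np.int64(440), np.int64(-36), np.int64(-1)), (np.int64(451), np.int64(-36), np.int64(-2)), (np.int64(462), np.int64(-39), np.int64(0)), (np.int64(473), np.int64(-46), np.int64(8)), (np.int64(484), np.int64(-47), np.int64(6))]
```

View pics/s5c.png

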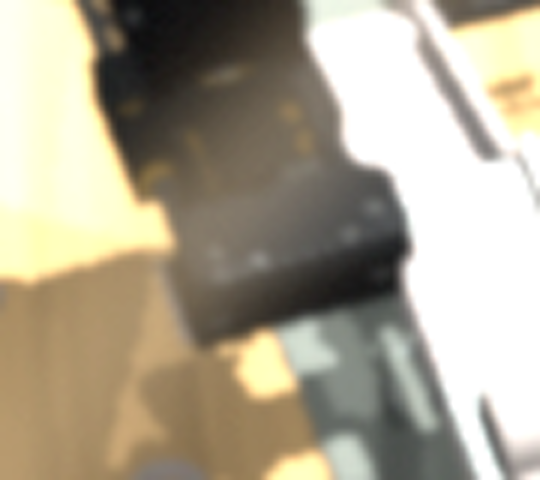

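Depth shows the pad and ear near (422,-54) still at about 105–110 mm, although the TCP reads (440,-55,81). I'll check the gripper height against the previous top picture.

```bash
python3 - <<'E'
from h import *
def cloud(cam,d,u0,u1,v0,v1):
    C=vision.calibration(cam); P=np.array(C["pose"])
    v,u=np.mgrid[v0:v1,u0:u1]; uv=np.c_[u.ravel(),v.ravel()]
    n=cv2.undistortPoints(uv[:,None].astype(float),K(C),np.array(C["dist"]))[:,0]; dd=d[uv[:,1],uv[:,0]]
    return (np.c_[n*dd[:,None],dd]@P[:3,:3].T+P[:3,3]).reshape(v1-v0,u1-u0,3)
d=np.load("pics/t2.npy"); c=cloud("top",d,272,290,238,275)
print(c[::4,::4,2].astype(int))
# side now: any points near the TCP below z 150
d=np.load("pics/s5.npy"); c=cloud("side",d,190,300,180,300); 
m=(abs(c[...,0]-440)<45)&(abs(c[...,1]+55)<45)&(c[...,2]>60)&(c[...,2]<180)
vv,uu=np.nonzero(m)
for a,b in list(zip(vv,uu))[::3]: print((b+190,a+180),c[a,b].astype(int),end=" ")
d0=np.load("pics/side0.npy")
E
python3 -c "
from h import *
np.set_printoptions(precision=3,suppress=True)
s=env.state();print(s)"
```

```text
[[104 101 103   8   6]
 [111 103 102   1   1]
 [110 340 339 338 313]
 [106 338 332 338 508]
 [  2 332 339 338 518]
 [  3 335 340 338 519]
 [  2 335 339 338 567]
 [ -1 338 339 508 574]
 [ -1   0 338 566 574]
 [ -2   4 515 581 581]]
(np.int64(226), np.int64(233)) [417 -43 107] (np.int64(229), np.int64(233)) [423 -46 109] (np.int64(228), np.int64(234)) [420 -47 108] (np.int64(227), np.int64(235)) [418 -49 108] (np.int64(230), np.int64(235)) [424 -50 107] (np.int64(229), np.int64(236)) [422 -54 110] (np.int64(228), np.int64(237)) [420 -51 104] (np.int64(227), np.int64(238)) [418 -53 102] (np.int64(230), np.int64(238)) [424 -56 106] (np.int64(230), np.int64(239)) [424 -59 106] (np.int64(230), np.int64(240)) [423 -64 110] (np.int64(230), np.int64(241)) [423 -67 110] (np.int64(229), np.int64(243)) [421 -67 104] (np.int64(230), np.int64(245)) [422 -69 100] {'t': 7.7, 'joints': array([-0.275,  0.403,  2.105,  0.003,  0.635,  1.055]), 'qvel': array([-0.001, -0.002,  0.001,  0.001,  0.   , -0.001]), 'tau': array([ -0.002, -45.105, -15.682,   0.046,  -0.057,  -0.   ]), 'eef_pos': array([440.163, -55.362,  80.909]), 'tcp_rot': array([-1.571,  0.002, -1.333]), 'ft_force': array([ 0.372, -0.596, -0.424]), 'moment': array([-0.022,  0.005, -0.012]), 'opening': 0.0016080807591095868}
```

The gripper body's height above the TCP matches in both poses. Its underside, though, sits near 185 mm, where the description would put it at 159. The real tips may therefore be about 25 mm higher than reported, which also fits the zero force and the unmoved pad. I'll raise a little and turn the gripper 90° so the side camera can see the tips.

```bash

python3 -m crank '[[0,-15,0,0,0,0],[0,-40,0,0,0,0],[0,-60,0,0,8,0],[0,-60,0,0,16,0],[0,-60,0,0,24,0]]'
python3 -m crank '[[0,0,0,0,8,0],[0,0,0,0,16,0],[0,0,0,0,24,0],[0,0,0,0,32,0],[0,0,0,0,40,0]]'
python3 - <<'E'
from h import *
print(env.state()["joints"].round(2),env.state()["eef_pos"])
im,d=vision.read_camera("side"); np.save("pics/s6.npy",d); cv2.imwrite("pics/s6.png",im)
C=vision.calibration("side"); Q=np.linalg.inv(np.array(C["pose"])); t=env.state()["eef_pos"]
uv=cv2.projectPoints(np.array([t,t+[0,0,26],t+[0,0,78]]),cv2.Rodrigues(Q[:3,:3])[0],Q[:3,3],K(C),np.array(C["dist"]))[0][:,0]; print(uv)
c=cv2.convertScaleAbs(im[130:270,170:330],alpha=1.6)
c=cv2.resize(c,None,fx=4,fy=4,interpolation=cv2.INTER_CUBIC)
for x,y in (uv-[170,130])*4: cv2.circle(c,(int(x),int(y)),3,(0,0,255),-1)
cv2.imwrite("pics/s6c.png",c)
E
```

```text
t: 8.2
eef_pos: [440.4, -55.6, 141.6]
tcp_rot: [-1.57, 0.002, -1.757]
ft_force: [-0.3, -0.3, -0.6]
opening: 0.006
t: 8.7
eef_pos: [440.4, -55.5, 141.6]
tcp_rot: [-1.571, 0.002, -2.461]
ft_force: [1.2, -0.2, 0.2]
opening: 0.003
[-0.28  0.3   2.04  0.    0.8   2.18] [440.38605651 -55.53717352 141.64739093]
[[237.23017469 225.92327132]
 [236.75559192 217.4737362 ]
 [235.75872274 199.56570073]]
```

View pics/s6c.png

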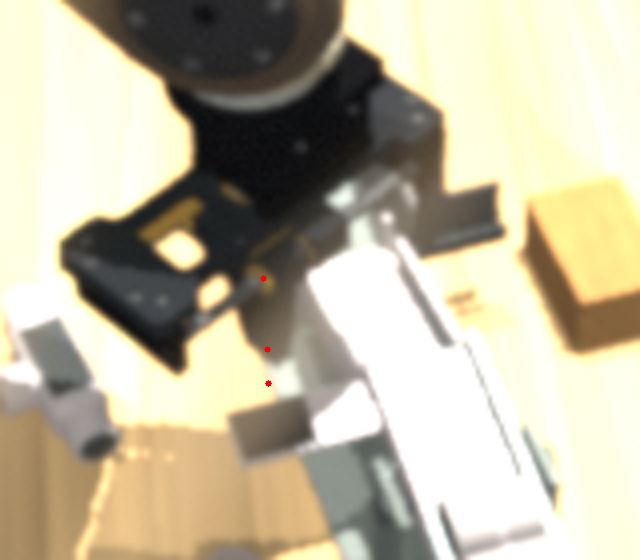

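The tips are visible in this view: they end at crop (270,360), while the reported TCP projects to (268,383). The real tips are therefore roughly 20–25 mm above the reported TCP. Horizontally they are right over the pad at (270,430). I'll keep this orientation, which is visible, and press down with the force as guide.

```bash

python3 -m crank '[[0,12,0,0,0,0],[0,24,0,0,0,0],[0,36,0,0,0,0],[0,48,0,0,0,0],[0,58,0,0,0,0]]'
python3 -m crank '[[0,2,0,0,0,0],[0,4,0,0,0,0],[0,6,0,0,0,0],[0,6,0,0,0,0]]'
python3 - <<'E'
from h import *
im,d=vision.read_camera("side"); 
c=cv2.convertScaleAbs(im[130:290,170:330],alpha=1.6)
cv2.imwrite("pics/s7c.png",cv2.resize(c,None,fx=3.7,fy=3.7,interpolation=cv2.INTER_CUBIC))
print(env.state()["ft_force"])
E
```

```text
t: 9.25
eef_pos: [440.4, -55.4, 83.1]
tcp_rot: [-1.572, 0.002, -2.467]
ft_force: [-0.2, 0.2, -0.5]
opening: 0.001
t: 9.65
eef_pos: [440.4, -55.4, 77.2]
tcp_rot: [-1.571, 0.002, -2.467]
ft_force: [-1.1, 1.0, 1.1]
opening: 0.003
[-0.30765276  0.6792119   1.26768174]
```

View pics/s7c.png

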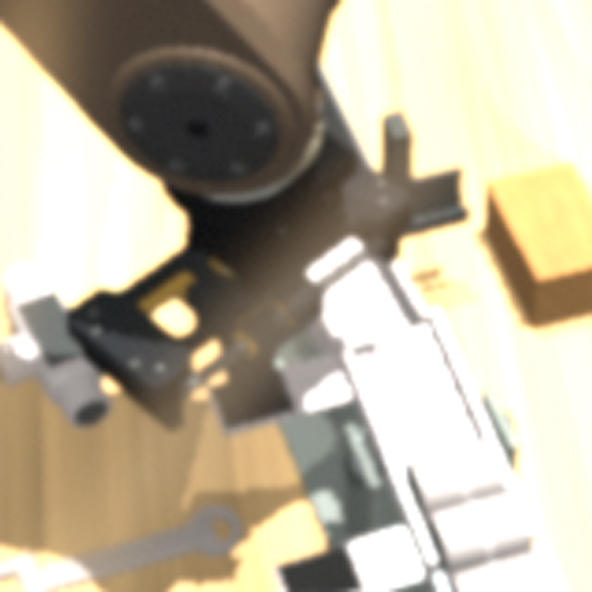

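The fingers are now at pad level with a trace of force, and the gripper body is clear of the open post. I'll continue in small steps.

```bash

python3 -m crank '[[0,2,0,0,0,0],[0,4,0,0,0,0],[0,6,0,0,0,0]]'
python3 -m crank '[[0,2,0,0,0,0],[0,4,0,0,0,0],[0,6,0,0,0,0]]'
python3 -m crank '[[0,2,0,0,0,0],[0,4,0,0,0,0],[0,5,0,0,0,0],[0,5,0,0,0,0]]'
```

```text
t: 10.0
eef_pos: [440.5, -55.4, 71.2]
tcp_rot: [-1.571, 0.002, -2.467]
ft_force: [-1.4, 2.5, 1.9]
opening: 0.003
t: 10.3
eef_pos: [440.5, -55.3, 65.1]
tcp_rot: [-1.571, 0.002, -2.467]
ft_force: [-1.2, 2.3, 3.9]
opening: -0.001
t: 10.7
eef_pos: [440.7, -55.5, 60.7]
tcp_rot: [-1.57, 0.002, -2.467]
ft_force: [-5.1, 1.4, 19.6]
opening: 0.005
```

Contact force ran at 2–4 N and then rose to 20 N at a hard stop, so the gate is over. I'll hold briefly and look.

```bash

python3 -m crank '[[0,0,0,0,0,0],[0,0,0,0,0,0],[0,0,0,0,0,0],[0,0,0,0,0,0],[0,0,0,0,0,0]]'
python3 -m crank '[[0,-5,0,0,0,0],[0,-20,0,0,0,0],[0,-50,0,0,0,0],[0,-90,0,0,0,0],[0,-130,0,0,0,0]]'
python3 - <<'E'
from h import *
im,d=vision.read_camera("side"); cv2.imwrite("pics/s8.png",im)
E
```

```text
t: 11.2
eef_pos: [440.7, -55.6, 61.0]
tcp_rot: [-1.57, 0.003, -2.467]
ft_force: [-2.8, 2.2, 11.2]
opening: 0.004
t: 11.7
eef_pos: [440.0, -55.8, 192.3]
tcp_rot: [-1.57, 0.002, -2.467]
ft_force: [0.8, -0.1, 0.1]
opening: 0.006
```

View pics/s8.png

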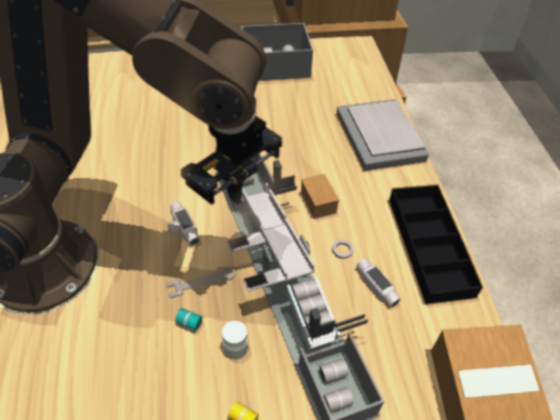

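The gate is empty and only the three couplings at (308,295) remain in the right lane. I'll move the arm clear and check the left tray.

```bash

python3 -m crank '[[0,-20,30,0,0,0],[0,-30,70,0,0,0],[0,-40,110,0,0,0],[0,-40,155,0,0,0],[0,-40,200,0,0,0]]'
python3 -m crank '[[20,0,35,0,-8,0],[40,0,75,0,-16,0],[60,0,115,0,-24,0],[80,0,150,0,-24,0],[100,0,180,0,-24,0]]'
python3 -m crank '[[0,0,0,0,0,0],[0,0,0,0,0,0]]'
python3 - <<'E'
from h import *
im,d=vision.read_camera("top"); cv2.imwrite("pics/t9.png",im); np.save("pics/t9.npy",d)
im,d=vision.read_camera("side"); cv2.imwrite("pics/s9.png",im)
E
```

```text
t: 12.25
eef_pos: [568.0, -214.1, 239.6]
tcp_rot: [-1.563, 0.007, -2.467]
ft_force: [0.4, -0.2, 0.3]
opening: 0.007
t: 12.75
eef_pos: [602.4, -419.4, 239.4]
tcp_rot: [-1.561, 0.003, -2.048]
ft_force: [0.5, 0.0, -0.9]
opening: 0.002
t: 12.95
eef_pos: [601.9, -420.1, 238.0]
tcp_rot: [-1.562, 0.003, -2.049]
ft_force: [-0.4, 0.2, -0.6]
opening: 0.004
```

View pics/t9.png

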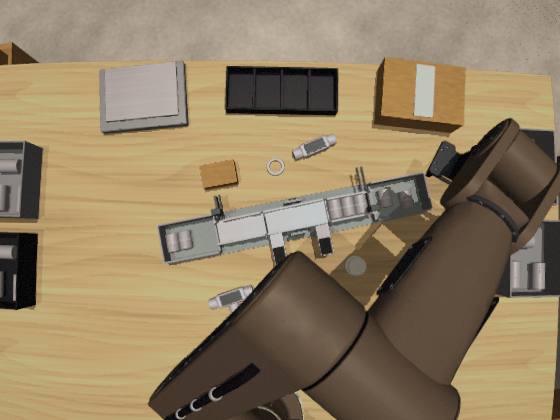

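View pics/s9.png

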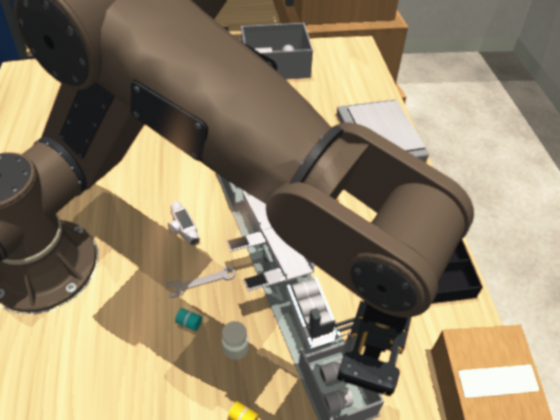

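Both couplings lie in the left tray, at top-view (172,241) and (185,239). The shutter is open and the gate is empty. As a last check I'll measure the pad heights, the post positions and whether the couplings are at rest.

```bash
python3 - <<'E'
from h import *
C=vision.calibration("top"); P=np.array(C["pose"])
im,d=vision.read_camera("top")
def pts(d,u0,u1,v0,v1):
    v,u=np.mgrid[v0:v1,u0:u1]; uv=np.c_[u.ravel(),v.ravel()]
    n=cv2.undistortPoints(uv[:,None].astype(float),K(C),np.array(C["dist"]))[:,0]; dd=d[uv[:,1],uv[:,0]]
    return np.c_[n*dd[:,None],dd]@P[:3,:3].T+P[:3,3]
for n,D in(("before",np.load("pics/top0.npy")),("now",d)):
    print(n,"padL z",np.median(pts(D,277,282,251,257)[:,2]),"padR z",np.median(pts(D,323,328,243,248)[:,2]))
    for a in((205,235,195,245),(350,390,160,225)):
        p=pts(D,*a); m=(p[:,2]>149)&(p[:,2]<165); print(" post",m.sum(),p[m].mean(0).round(1))
a=cv2.imread("pics/t9.png"); print("tray diff",cv2.absdiff(a,im)[225:260,160:215].mean())
p=pts(d,165,192,230,252); print("tray z max",np.percentile(p[:,2],90)); print(env.state()["t"])
E
```

```text
before padL z 107.67787690524847 padR z 86.80408611106304
 post 58 [486.1  86.3 155.5]
 post 58 [ 557.3 -275.3  155.2]
now padL z 86.85104426265264 padR z 108.78477419814521
 post 60 [540.4  98.2 155.2]
 post 57 [ 557.2 -275.4  155.4]
tray diff 1.048831168831169
tray z max 41.61018536407853
13.1
```

The pads have swapped heights, so the gate is fully over. The left post moved 56 mm to its stop, the right post hasn't moved, and the couplings are at rest in the tray. The robot touches nothing, so I'm handing in.

```bash
python3 -c "
from cell import job
print(job.job_done())"
```

```text
the job is handed in; nothing more can be done
None
```

I pushed the left shutter's post to its end stop, pressed the raised left pad down to its stop, and handed the job in at about 13 s. Both waiting couplings rolled down into the left tray.

**Last checks before handing in:**
- **Gate:** the left pad dropped from 108 to 87 mm and the right pad rose from 87 to 109 mm, so it is fully over.
- **Left shutter:** the post moved 56 mm along the slide, from wherever it started within 0 to 12 mm, and met a hard stop at about 26 N.
- **Right side:** the right post is within 0.2 mm of where it was. The lane's three couplings look unmoved in the pictures, but I did not measure them.
- **Left tray:** both couplings lie inside it, and two pictures about 0.1 s apart show no motion.

**What disagreed:**
- **Fingertip height:** the real fingertips sit about 25 mm above the reported TCP. My first press therefore met no force, and the gate did not move. I turned the gripper so the side camera could see the tips, then pressed again by force.
- **Shutter opening:** comparing the left post with the shut right post gave about 72 mm instead of 65. I put that down to a small error in the measured yaw.

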